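# Clamp a slat in the drilling jig with its wing screw

### The arm

A 6-joint arm with a two-finger parallel gripper is mounted at the origin on the work surface. World frame = base frame: x ahead of the robot, y to its left, z up, the work surface at z = 0. Lengths are in mm, angles in rad, forces in N, time in s.
With the tool pointing down it reaches from about 275 to 1000 mm from the base axis. Payload 8.4 kg.
Tool frame: the origin (TCP) lies at the very end of the fingers, on their centre line; the grasp point (between the pads) lies 19 mm behind it (r.pinch_z is the distance from the TCP to the grasp point, in mm); z points along the fingers, y is the line along which they close (so a half turn about z gives the same grasp; the last joint's range is limited). The gripper opens to 85 mm and grips with 20 to 120 N. Pads are 22 mm wide; open, the fingers measure 114 mm over their backs; the gripper's body (76 mm by 85 mm) begins 54 mm behind the grasp point. The pads swing forward as they close: fully open they stand 13 mm farther back than shut.
Start: joints at [-1.223, 0.353, 1.633, -0, 1.155, -0.002], TCP at [214.192, -587.154, 200.481] pointing down, gripper open.
Joint ranges: [-2.63, 2.63], [-0.92, 2.1], [0.06, 2.66], [-1.3, 4.44], [0, 2.69], [-3.02, 3.02]. Speed limits (rad/s): [2.22, 2.22, 2.79, 3.14, 3.14, 3.14].

### API

Orientations are given as a 3x3 rotation matrix whose columns are the frame's x, y, z axes.
In Python, from workcell import telemetry, get_image, camera_info, finish_job, r gives the robot as it stands.
- The arm moves only by the tool arm_command, never from a script. Its argument "commands" is a list of rows, each a list of 5 numbers: the opening, from -1 (shut) to 1 (fully open), then the shift along the world's x, y, z in cm, then the turn about the world's z in degrees. In form: [[hand, x, y, z, twist], ...]. A call has exactly 10 rows; each row is the pose to reach, as a shift and turn from the pose commanded when the call began; what a row does not reach only later rows make up. A row lasts 1/10 s, in which the tool goes at most 50 mm and 8.59 degrees, less where a joint would pass 70% of its speed; a pose out of reach is approached as far as the arm can. A call with a gripper value outside its range is refused whole. The fingers move at their own pace and stop on an object; "force" is the grip in N (left out, the last holds). Time passes only in rows, so rows that repeat a pose let the fingers close, or fill a call up. It gives the time, the measured TCP pose, the force, the opening and the grip force at its end, in the units of the state.
- telemetry.read_state(): the state, without advancing time (a new reading comes with each control period).
- get_image(name): name is "scene" or "top" or "wrist"; returns the picture (480x640x3 uint8, red, green, blue); there is no depth.
- camera_info(name): a dict with "intrinsics" (3x3 intrinsics, pixels), "pose" (4x4, takes a point from camera to world coordinates). Camera axes: x right, y up, looking along -z (the intrinsics and any distortion apply to the point x, -y, -z); pixel columns grow to the right and rows downward; lengths in mm; the calibration is good to about 2 mm. A picture is of the moment at which its call begins: read the wrist's pose just before it. camera_info takes no time and is no camera call; for the wrist camera it gives the pose at the moment of the call.
- finish_job(): hands the job in; it is judged then, once.
The state is a dict: "clock": time; "joint_pos": joint angles; "joint_velocities": joint speeds; "joint_efforts": joint torques, N m; "position": TCP position; "ee_rot": TCP orientation; "wrist_force": force on the tool from outside, world axes, zero at the start; "ft_torque": the same for the moment, N m; "gripper_width": opening from 0.0 (shut) to 1.0 (fully open); "finger_force": force on a finger pad.
Only numpy, scipy, OpenCV 4.12 (cv2) and the standard library are available. Lean on these libraries where they do the work, as an engineer would, in place of code of your own. Each camera call takes 0.05 s, during which the arm holds its last target. There are 200 camera calls.

### The job

Slide the pale wooden slat gently along the jig's channel until its end is fully home against the yellow stop. Then turn the red wing screw clockwise until you feel its pad bite on the slat, give it about a twelfth of a turn (30 degrees) more so that the slat is held firmly but not crushed, and let go. Do not bump the blue guard beside the wings, and leave the other things on the bench where they are.

Things in the scene. Friction and masses are not known exactly. Their poses are not given: they have to be found in the camera images.
- jig: Grey base plate of the drilling jig, fixed, 130 (x) x 290 (y) x 12 mm. Origin on the bench; z up; y runs along the channel to the stop. The plate spans y -150..140 mm. The channel, centred on x = 0, lies between two aluminium rails 43 mm apart, 10 mm high above the plate, y -40..110 mm.
- stop: Yellow stop block that closes the channel, fixed on the jig, 66 wide x 14 thick x 20 mm high. Origin at the bottom of the face that looks down the channel (towards -y), on the plate's top (12 mm above the bench); at jig y = +110 mm.
- stop_face (a point): Centre line of the stop's face, 10 mm above the plate's top; axes as the jig's.
- slat: Pale wooden slat, loose, 40 wide (x) x 160 long (y) x 20 mm thick, about 0.09 kg. Origin: centre of its underside. Lies flat on the plate in the channel, 1.5 mm play each side, 30 to 60 mm short of the stop; its tail sticks out of the rails to -y over bare plate, to be pushed from behind with shut fingers. Slides with under 2 N; over 40 N on the stop is ramming.
- slat_lead (a point): Middle of the slat's leading end face (slat y = +80 mm, 10 mm above its underside), the one that must meet the stop.
- slat_tail (a point): Middle of the slat's tail end face (slat y = -80 mm, 10 mm above its underside), the one to push on.
- bridge: Fixed steel clamp bridge over the channel, axes as the jig's. Origin on the screw axis at the underside of its beam: jig x = 0, y = 50 mm, 57.5 to 62.5 mm above the bench. Beam 110 (x) x 30 (y) x 14 mm, boss radius 12, 5 mm high on top. Under it hangs the screw's rubber pad, radius 14 mm, 5 to 12 mm above the slat: it varies and is not measured, the bite must be felt.
- guard: Blue upright sheet guard beside the wings, fixed to the bridge, 4 thick (x) x 110 (y) x 66 mm high, its top 1 mm below the wings' top. Origin on its inner face (towards the screw), at bridge x = -38 mm, beam underside height. The wing tips clear it by 8 mm as they sweep. More than 5 N on it is too much.
- wing_grip (a point): On the screw axis at mid height of the red wings, 45 mm above the beam's underside. x along the wings, z up. The two round red wings form one flat butterfly 60 long (x) x 10 thick (y) x 26 mm high (18 in the middle), its bottom 18 mm above the beam's top, on a thin shaft; pinch it across the thickness from above with partly open fingers.
- wing (a joint): Turn of the wing screw, rad, 0 to 5.2, starting at 0 to 0.4; grows clockwise from above, lowers the pad 4 mm per rad (the wings stay level). Steady friction 0.32 N m (at rest it can read either way; watch for the rise); stays where left. Bite comes 1.3 to 3.1 rad from the start: the torque steps up 0.08 N m, then grows 0.2 N m per rad (sprung pad, 20 N + 50 N per rad). 0.2 to 0.9 rad past the bite is right, 1.3 too far. Take 2 or 3 grasps.
- spare_slat: Bystander: dark slat 45 x 150 x 18 mm lying on the bench.
- screwdriver: Bystander: screwdriver lying on the bench, on the right.
- screw_jar: Bystander: glass jar, radius 35, height 90 mm.
- mug: Bystander: white mug, radius 40, height 90 mm.
- pot: Bystander: steel cooking pot, radius 75, height 90 mm.
Not all that is in view belongs to the job. Several things have the shape of the slat; the one meant has the colours described above.

How it is judged (in metres and radians):
On the way:
1. the slat is fully home against the stop, the pad not yet on it (y of slat_lead in the frame of stop_face between -0.0025 and 0.002 m and x of slat_lead in the frame of stop_face between -0.005 and 0.005 m and contact force between bridge and slat below 2 N), for 0.2 s.
At the end, for the whole second after the job is handed in: The slat lies in the channel with its end within 2.5 mm of the stop, the pad presses on it with 22 to 70 N, and slat and screw are at rest (y of slat_lead in the frame of stop_face between -0.0025 and 0.002 m and x of slat_lead in the frame of stop_face between -0.005 and 0.005 m and contact force between bridge and slat between 22 and 70 N and linear speed of slat below 0.01 m/s and velocity of joint wing between -0.05 and 0.05 rad/s); the robot touches nothing.
It fails at once if the slat is crushed: the pad presses with more than 90 N (contact force between bridge and slat above 90 N).
It fails at once if the slat is rammed into the stop with more than 40 N (contact force between slat and stop above 40 N).
It fails at once if the robot bumps or leans on the guard with more than 5 N (contact force between any of the fingers, the arm and guard above 5 N).
It fails at once if a bystander is moved by more than 20 mm (distance of any of spare_slat, screwdriver, screw_jar, mug, pot from where it was at the start of the episode above 0.02 m).
It also fails if it takes over 72 s, if anything falls off the work surface, if the arm or the gripper's body presses on something with over 40 N, if the wrist force passes 120 N, or if a joint passes its speed limit or range.

## Working session

There is one attempt and no reset: what is moved stays moved. The work goes in short steps, Python scripts to look and compute and a tool call to move; the robot and the scene stay as the last step left them, time stands still between calls to the robot, and variables do not carry over. Pictures are saved under pics/ and viewed, at most 12 in all, crops included, and the job is handed in when it is done.

Besides the shell and the picture viewer there is one more tool, called as name([rows], argument=value, ...), one row to a line, values as JSON. arm_command: Moves the arm, as the interface text tells. Its arguments: {"type":"object","properties":{"commands":{"type":"array","items":{"type":"array","items":{"type":"number"}}},"force":{"type":"number"}},"required":["commands"]}

```bash
mkdir -p pics
cat > h.py <<'E'
import numpy as np, cv2
from workcell import telemetry, get_image, camera_info, finish_job, r
def ray(name,u,v,ci=None):
    c=ci or camera_info(name); K=np.array(c["intrinsics"]); T=np.array(c["pose"])
    d=np.linalg.inv(K)@[u,v,1]; d=T[:3,:3]@[d[0],-d[1],-d[2]]
    return T[:3,3],d
def atz(name,u,v,z,ci=None):
    o,d=ray(name,u,v,ci); return o+d*(z-o[2])/d[2]
def proj(name,P,ci=None):
    c=ci or camera_info(name); K=np.array(c["intrinsics"]); T=np.array(c["pose"])
    p=T[:3,:3].T@(np.asarray(P,float)-T[:3,3]); q=K@[p[0],-p[1],-p[2]]; return q[:2]/q[2]
def save(name,fn):
    im=get_image(name); cv2.imwrite("pics/"+fn,cv2.cvtColor(im,cv2.COLOR_RGB2BGR)); return im
E
python3 - <<'E'
from h import *
save("top","top1.png"); save("scene","scene1.png")
for n in("top","scene"):
    c=camera_info(n); print(n,np.round(c["pose"],3).tolist(),[k for k in c],np.array(c["intrinsics"]).tolist())
s=telemetry.read_state(); print({k:np.round(v,3).tolist() for k,v in s.items()})
E
```

```text
top [[0.014, 0.997, -0.071, 365.383], [-1.0, 0.015, 0.005, -21.83], [0.006, 0.071, 0.997, 1182.354], [0.0, 0.0, 0.0, 1.0]] ['intrinsics', 'pose'] [[489.8242698447802, 0.0, 318.9192117110029], [0.0, 489.8242698447802, 244.2721888529843], [0.0, 0.0, 1.0]]
scene [[-0.86, -0.39, 0.328, 838.892], [0.51, -0.651, 0.562, 654.651], [-0.006, 0.651, 0.759, 973.342], [0.0, 0.0, 0.0, 1.0]] ['intrinsics', 'pose'] [[486.1341005410208, 0.0, 329.92921276215634], [0.0, 486.1341005410208, 239.2550207003724], [0.0, 0.0, 1.0]]
{'clock': 0.1, 'joint_pos': [-1.223, 0.354, 1.634, 0.0, 1.155, -0.002], 'joint_velocities': [0.001, -0.001, -0.002, -0.0, -0.001, 0.001], 'joint_efforts': [-0.001, -60.636, -34.282, -0.0, 0.004, -0.0], 'position': [214.049, -586.723, 199.831], 'ee_rot': [[0.939, 0.343, -0.0], [0.343, -0.939, 0.001], [0.0, -0.001, -1.0]], 'wrist_force': [-0.006, 0.285, -0.024], 'ft_torque': [0.046, -0.019, -0.041], 'finger_force': 0.0, 'gripper_width': 0.996}
```

View pics/top1.png

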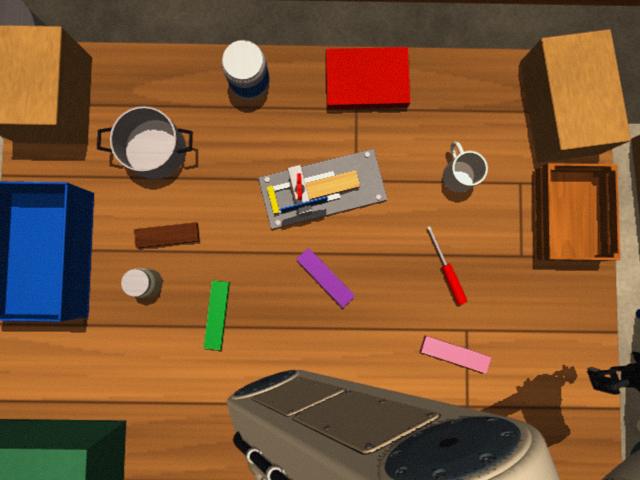

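View pics/scene1.png

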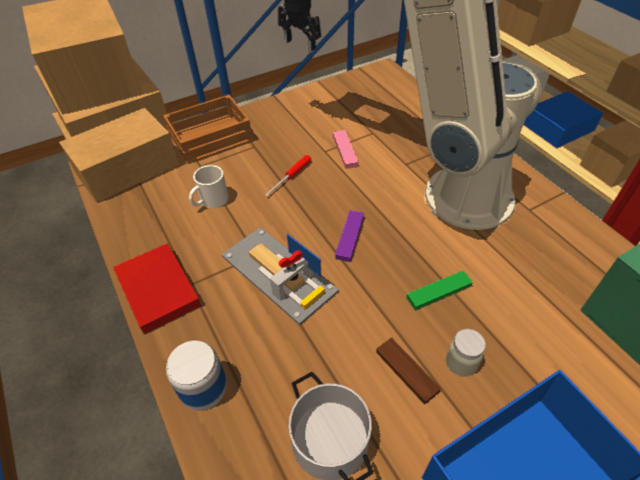

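The slat-shaped things in the top view are pale (333,185), purple (325,278), green (216,315), pink (455,355) and dark brown (167,235). The pale one in the jig's channel fits the description. I'll confirm it in a crop.

Run:
```python
from h import *
a=cv2.imread("pics/top1.png")[140:240,250:395]
cv2.imwrite("pics/crop1.png",cv2.resize(a,None,fx=5.5,fy=5.5,interpolation=cv2.INTER_CUBIC))
```

```text
(no output)
```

View pics/crop1.png

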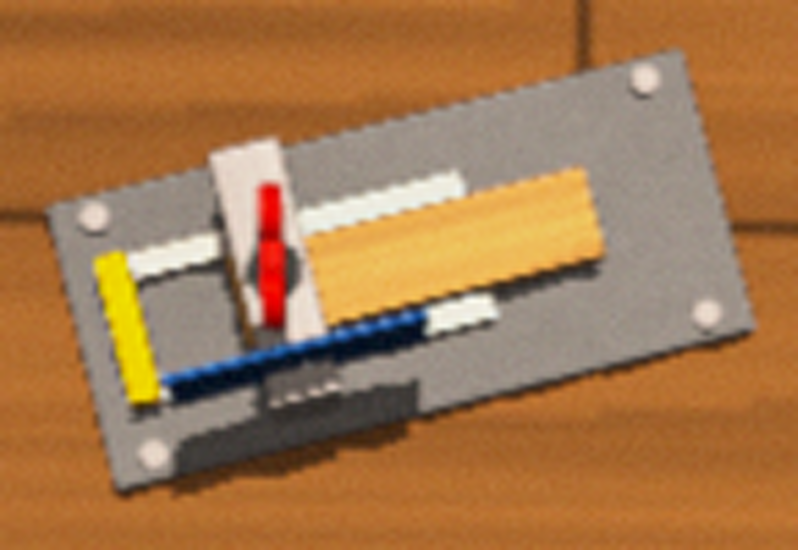

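The crop shows the pale slat in the channel with its tail at crop (583,168)-(607,255), the yellow stop on the left and the red wings at (268,185)-(271,325). The blue guard is below the wings. Next I fit the jig pose.

Run:
```python
from h import *
f=lambda u,v:(250+(u+.5)/5.5-.5,140+(v+.5)/5.5-.5)
pts=[(48,205),(683,50),(752,328),(120,490)]; J=np.array([[65,140],[65,-150],[-65,-150],[-65,140]],float)
W=np.array([atz("top",*f(*p),12)[:2] for p in pts])
cj,cw=J.mean(0),W.mean(0); U,S,V=np.linalg.svd((J-cj).T@(W-cw)); R=(U@V).T
t=cw-R@cj; print("t",t,"yaw",np.degrees(np.arctan2(R[1,0],R[0,0])),"res",W-(J@R.T+t))
inv=lambda p:R.T@(p[:2]-t)
for n,p,z in [("tailtop",(583,168),32),("tailbot",(607,255),32),("stopL",(128,252),32),("stopR",(158,400),32),("w1",(268,183),118),("w2",(271,327),118),("stopc",(140,325),32)]:
    w=atz("top",*f(*p),z); print(n,w.round(1),inv(w).round(1))
for n,j in [("screw",(0,50)),("stop",(0,110))]: print(n,R@j+t)
print("dir y",R[:,1],"x",R[:,0])
```

```text
t [583.35574333 -30.22676975] yaw 15.012520680381762 res [[ 0.13154792 -1.13925443]
 [-1.24822287  0.15201637]
 [ 0.78042571  2.74191833]
 [ 0.33624924 -1.75468028]]
tailtop [ 625.7 -112.8   32. ] [ 19.5 -90.7]
tailbot [ 587.7 -123.5   32. ] [-19.9 -91.2]
stopL [585.8  83.3  32. ] [ 31.8 109. ]
stopR [521.7  69.1  32. ] [-33.8 111.9]
w1 [598.1  20.  118. ] [27.3 44.7]
w2 [540.   17.8 118. ] [-29.4  57.7]
stopc [554.1  77.5  32. ] [ -0.3 111.6]
screw [570.40423734  18.06669246]
stop [554.86243015  76.01884712]
dir y [-0.25903012  0.96586924] x [0.96586924 0.25903012]
```

arm_command([
  [-1,4,4.3,0,8.5],
  [-1,8,8.6,0,17],
  [-1,12,12.9,0,25.5],
  [-1,16,17.2,0,34],
  [-1,20,21.5,0,42.5],
  [-1,24,25.8,0,51],
  [-1,28,30.1,0,59.5],
  [-1,32,34.4,0,68],
  [-1,36,38.7,0,76.5],
  [-1,40.2,43.6,0,85],
], force=40)

```text
clock: 1.1
position: [555.1, -218.7, 200.3]
ee_rot: [[-0.265, 0.964, -0.0], [0.964, 0.265, -0.0], [0.0, -0.0, -1.0]]
wrist_force: [0.2, -1.4, 0.3]
gripper_width: 0.001
finger_force: 0.0
```

arm_command([
  [-1,0,0,0,8.5],
  [-1,0,0,0,17],
  [-1,0,0,0,25.5],
  [-1,0,0,0,34],
  [-1,0,0,-2,42.5],
  [-1,0,0,-4,51],
  [-1,0,0,-6,59.5],
  [-1,0,0,-8,68],
  [-1,0,0,-9,76.5],
  [-1,0,0,-10,85],
])

```text
clock: 2.1
position: [553.5, -220.2, 99.3]
ee_rot: [[-0.984, -0.18, -0.001], [-0.18, 0.984, 0.001], [0.001, 0.001, -1.0]]
wrist_force: [-0.3, 1.0, 0.1]
gripper_width: -0.001
finger_force: 0.0
```

Run:
```python
from h import *
s=telemetry.read_state(); ci=camera_info("wrist"); im=save("wrist","w1.png")
for k in("clock","position","ee_rot","joint_pos","wrist_force","ft_torque","gripper_width"): print(k,np.round(s[k],3).tolist())
print(np.round(ci["pose"],3).tolist())
```

```text
clock 2.1
position [553.493, -220.2, 99.282]
ee_rot [[-0.984, -0.18, -0.001], [-0.18, 0.984, 0.001], [0.001, 0.001, -1.0]]
joint_pos [-0.381, 0.421, 1.783, 0.0, 0.939, -2.133]
wrist_force [-0.268, 1.0, 0.131]
ft_torque [-0.033, -0.034, 0.03]
gripper_width -0.001
[[-0.18, -0.947, -0.266, 485.146], [0.984, -0.174, -0.049, -233.597], [-0.0, -0.27, 0.963, 272.29], [0.0, 0.0, 0.0, 1.0]]
```

View pics/w1.png

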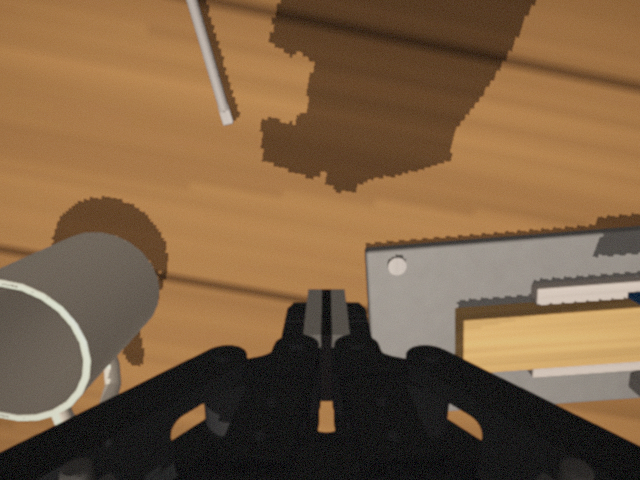

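The wrist view shows the plate's corner at (367,250) and the slat's tail edge at (463,320)-(466,371). The fingers are shut and short of the plate.

```bash
cat >> h.py <<'E'
R=np.array([[.96587,-.25903],[.25903,.96587]]); t=np.array([583.36,-30.23])
toj=lambda p:R.T@(np.asarray(p)[:2]-t)
tow=lambda j:R@np.asarray(j)+t
E
python3 - <<'E'
from h import *
for p,z in [((367,248),12),((463,319),32),((466,371),32)]:
    w=atz("wrist",*p,z); print(w.round(1),toj(w).round(1))
s=telemetry.read_state(); print(toj(s["position"]), tow((0,-128)))
E
```

```text
[ 556.4 -192.6   12. ] [ -68.1 -149.8]
[ 585.4 -125.6   32. ] [-22.7 -92.7]
[ 621.4 -113.3   32. ] [ 15.3 -90.1]
[ -78.77696022 -175.2338094 ] [ 616.51584 -153.86136]
```

arm_command([
  [-1,3,3.3,0,2.5],
  [-1,6.2,6.6,0,4.6],
  [-1,6.2,6.6,0,4.6],
  [-1,6.2,6.6,-2,4.6],
  [-1,6.2,6.6,-4,4.6],
  [-1,6.2,6.6,-6,4.6],
  [-1,6.2,6.6,-7,4.6],
  [-1,6.2,6.6,-7.8,4.6],
  [-1,6.2,6.6,-7.8,4.6],
  [-1,6.2,6.6,-7.8,4.6],
])

```text
clock: 3.15
position: [616.4, -154.6, 23.1]
ee_rot: [[-0.968, -0.252, 0.001], [-0.252, 0.968, -0.0], [-0.001, -0.0, -1.0]]
wrist_force: [0.7, -0.2, 0.3]
gripper_width: 0.001
finger_force: 0.0
```

```bash
cat > st.py <<'E'
from h import *
s=telemetry.read_state(); e=np.array(s["ee_rot"])
print(round(s["clock"],2),"tcp",np.round(s["position"],1),"jig",toj(s["position"]).round(1),"yaw",np.degrees(np.arctan2(e[1,0],e[0,0])).round(1)%360,"F",np.round(s["wrist_force"],2),"Fjig",(R.T@np.array(s["wrist_force"])[:2]).round(2),"T",np.round(s["ft_torque"],3),"w",round(s["gripper_width"],3),"q6",round(s["joint_pos"][5],2),"ff",s["finger_force"])
E
python3 st.py
```

```text
3.15 tcp [ 616.4 -154.6   23.1] jig [  -0.3 -128.7] yaw 194.6 F [ 0.74 -0.23  0.34] Fjig [ 0.65 -0.42] T [-0.013 -0.033  0.02 ] w 0.001 q6 -2.07 ff 0.0
```

arm_command([
  [-1,-0.13,0.48,-0.2,0],
  [-1,-0.26,0.97,-0.3,0],
  [-1,-0.39,1.45,-0.3,0],
  [-1,-0.52,1.93,-0.3,0],
  [-1,-0.65,2.41,-0.3,0],
  [-1,-0.78,2.9,-0.3,0],
  [-1,-0.91,3.38,-0.3,0],
  [-1,-1.04,3.86,-0.3,0],
  [-1,-1.14,4.2,-0.3,0],
  [-1,-1.17,4.35,-0.3,0],
])

```text
clock: 4.15
position: [604.2, -110.5, 19.5]
ee_rot: [[-0.967, -0.253, -0.0], [-0.253, 0.967, 0.0], [0.0, 0.0, -1.0]]
wrist_force: [-0.1, -0.7, 0.0]
gripper_width: 0.001
finger_force: 0.0
```

```bash
python3 st.py
python3 - <<'E'
from h import *
save("wrist","w2.png")
E
```

```text
4.15 tcp [ 604.2 -110.5   19.5] jig [ -0.7 -83. ] yaw 194.7 F [-0.13 -0.72  0.02] Fjig [-0.32 -0.66] T [ 0.025  0.009 -0.001] w 0.001 q6 -2.01 ff 0.0
```

View pics/w2.png

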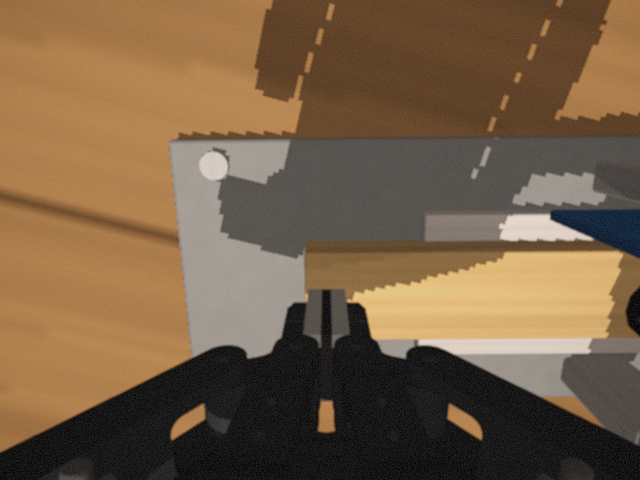

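Run:
```python
from h import *
for p,z in [((305,245),32),((172,141),12)]:
    w=atz("wrist",*p,z); print(toj(w).round(1))
s=telemetry.read_state()["position"]
print(proj("wrist",s),proj("wrist",[s[0],s[1],s[2]+19]))
```

```text
[-22.9 -92.1]
[ -63.5 -149. ]
[327.7362072  284.56435879] [327.88333879 302.24494822]
```

Run:
```python
from h import *
a=get_image("scene")[200:350,200:360]; b=get_image("top")[140:240,250:395]
a=cv2.resize(a,(400,375),interpolation=cv2.INTER_CUBIC); b=cv2.resize(b,(400,375*400//544),interpolation=cv2.INTER_CUBIC)
c=np.zeros((375,800,3),np.uint8); c[:,:400]=a; c[:b.shape[0],400:]=b
cv2.imwrite("pics/c2.png",c[:,:,::-1])
```

```text
(no output)
```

View pics/c2.png

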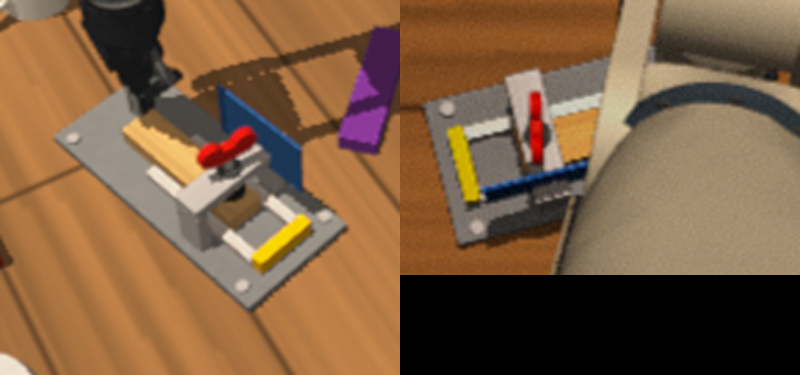

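Run:
```python
from h import *
g=lambda j,z:((proj("scene",[*tow(j),z])-[200,200])*2.5).round(0)
print("tcp",g((-.7,-83),19.5),"plate corner -65,140",g((-65,140),12),g((65,140),12),g((65,-150),12))
for y in(-92,-80,-70,-62): print(y,"tail",g((-20,y),32),g((20,y),32),"lead",g((-20,y+160),32),g((20,y+160),32))
s=lambda u,v,z:toj(atz("scene",200+u/2.5,200+v/2.5,z)).round(1)
print(s(122,128,32),s(155,108,32),s(235,222,12),s(262,205,12),"corners",s(345,226,12),s(250,308,12),s(55,137,12))
```

```text
tcp [144. 128.] plate corner -65,140 [347. 221.] [248. 306.] [ 53. 133.]
-92 tail [152. 105.] [121. 127.] lead [260. 194.] [230. 219.]
-80 tail [159. 111.] [129. 133.] lead [269. 201.] [238. 226.]
-70 tail [166. 117.] [135. 139.] lead [276. 207.] [246. 232.]
-62 tail [171. 121.] [140. 143.] lead [282. 212.] [252. 237.]
[ 20.1 -90.2] [-19.9 -86.5] [10.5 63.4] [-21.3  67.6] corners [-59.5 142.3] [ 65.5 142.5] [  66.5 -144.6]
```

Run:
```python
from h import *
for p,z in [((550,250),32),((550,339),32),((420,247),32),((420,339),32),((214,165),14),((425,214),22)]:
    w=atz("wrist",*p,z); print(p,toj(w).round(1))
T=np.array(camera_info("wrist")["pose"]);s=telemetry.read_state();print(T[:3,3],s["position"],s["clock"])
im=cv2.imread("pics/w2.png"); cv2.imwrite("pics/w2c.png",cv2.resize(im[220:360,270:420],None,fx=5,fy=4.2*5/5,interpolation=cv2.INTER_CUBIC))
```

```text
(550, 250) [-20.1   7.1]
(550, 339) [20.3 12.8]
(420, 247) [-21.7 -45.9]
(420, 339) [ 20.  -43.5]
(214, 165) [ -53.5 -131.8]
(425, 214) [-33.2 -42.2]
[ 536.94557931 -129.1862261   192.42473446] [ 604.42884462 -110.9223549    19.50960378] 4.3
```

View pics/w2c.png

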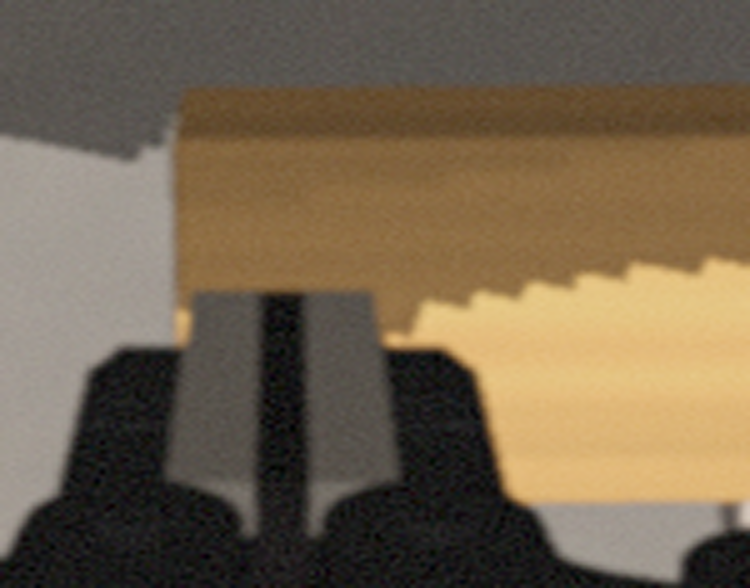

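Neither picture shows the slat moved. The whole fingertip is visible above it, so the real tip seems to sit higher than the reported TCP. I'll back off and touch the plate gently to find the offset.

arm_command([
  [-1,0.4,-1.45,0,0],
  [-1,0.8,-2.9,0,0],
  [-1,1.17,-4.35,0,0],
  [-1,1.17,-4.35,0,0],
  [-1,1.17,-4.35,-0.1,0],
  [-1,1.17,-4.35,-0.2,0],
  [-1,1.17,-4.35,-0.3,0],
  [-1,1.17,-4.35,-0.4,0],
  [-1,1.17,-4.35,-0.5,0],
  [-1,1.17,-4.35,-0.5,0],
])

```text
clock: 5.3
position: [616.0, -154.2, 14.3]
ee_rot: [[-0.967, -0.253, -0.0], [-0.253, 0.967, 0.0], [0.0, 0.0, -1.0]]
wrist_force: [-0.3, -0.2, 0.5]
gripper_width: -0.001
finger_force: 0.0
```

```bash
python3 st.py
```

```text
5.3 tcp [ 616.  -154.2   14.3] jig [  -0.6 -128.1] yaw 194.7 F [-0.32 -0.23  0.54] Fjig [-0.37 -0.14] T [ 0.012 -0.024  0.05 ] w -0.001 q6 -2.07 ff 0.0
```

Free so far. I'll go on down slowly.

arm_command([
  [-1,0,0,-0.08,0],
  [-1,0,0,-0.16,0],
  [-1,0,0,-0.24,0],
  [-1,0,0,-0.32,0],
  [-1,0,0,-0.4,0],
  [-1,0,0,-0.48,0],
  [-1,0,0,-0.56,0],
  [-1,0,0,-0.62,0],
  [-1,0,0,-0.62,0],
  [-1,0,0,-0.62,0],
])

```text
clock: 6.3
position: [616.1, -154.4, 8.3]
ee_rot: [[-0.968, -0.253, 0.0], [-0.253, 0.968, 0.0], [-0.0, 0.0, -1.0]]
wrist_force: [0.9, -0.1, -0.4]
gripper_width: -0.002
finger_force: 0.0
```

```bash
python3 st.py
```

```text
6.3 tcp [ 616.1 -154.4    8.3] jig [  -0.6 -128.4] yaw 194.6 F [ 0.94 -0.08 -0.42] Fjig [ 0.88 -0.32] T [-0.022 -0.006 -0.038] w -0.002 q6 -2.07 ff 0.0
```

At 8.3 mm the reported TCP is below the plate top (12 mm) with no contact, so the offset is real. I'll continue until it touches.

arm_command([
  [-1,0,0,-0.08,0],
  [-1,0,0,-0.16,0],
  [-1,0,0,-0.24,0],
  [-1,0,0,-0.32,0],
  [-1,0,0,-0.4,0],
  [-1,0,0,-0.48,0],
  [-1,0,0,-0.56,0],
  [-1,0,0,-0.6,0],
  [-1,0,0,-0.6,0],
  [-1,0,0,-0.6,0],
])

```text
clock: 7.3
position: [616.1, -154.5, 2.3]
ee_rot: [[-0.968, -0.253, -0.0], [-0.253, 0.968, -0.0], [0.0, -0.0, -1.0]]
wrist_force: [-0.7, 0.4, -0.8]
gripper_width: 0.003
finger_force: 0.0
```

```bash
python3 st.py
```

```text
7.3 tcp [ 616.1 -154.5    2.3] jig [  -0.6 -128.5] yaw 194.6 F [-0.71  0.38 -0.81] Fjig [-0.58  0.55] T [0.007 0.042 0.038] w 0.003 q6 -2.07 ff 0.0
```

arm_command([
  [-1,0,0,-0.08,0],
  [-1,0,0,-0.16,0],
  [-1,0,0,-0.24,0],
  [-1,0,0,-0.3,0],
  [-1,0,0,-0.36,0],
  [-1,0,0,-0.42,0],
  [-1,0,0,-0.48,0],
  [-1,0,0,-0.5,0],
  [-1,0,0,-0.5,0],
  [-1,0,0,-0.5,0],
])

```text
clock: 8.3
position: [616.1, -154.5, -2.7]
ee_rot: [[-0.968, -0.253, 0.0], [-0.253, 0.968, -0.0], [0.0, -0.0, -1.0]]
wrist_force: [0.0, -0.5, 0.4]
gripper_width: 0.001
finger_force: 0.0
```

```bash
python3 st.py
python3 - <<'E'
from h import *
save("wrist","w3.png"); a=get_image("scene")[190:290,210:330]
cv2.imwrite("pics/s3.png",cv2.resize(a,None,fx=6,fy=6,interpolation=cv2.INTER_CUBIC)[:,:,::-1])
p=telemetry.read_state()["position"]
for z in (0,12,15,20): print(z,(proj("scene",[p[0],p[1],z])-[210,190])*6)
E
```

```text
8.3 tcp [ 616.1 -154.5   -2.7] jig [  -0.6 -128.5] yaw 194.6 F [ 0.03 -0.53  0.38] Fjig [-0.11 -0.52] T [ 0.026  0.023 -0.066] w 0.001 q6 -2.07 ff 0.0
0 [223.27191336 339.69994188]
12 [219.52078439 321.9149172 ]
15 [218.57449304 317.42831726]
20 [216.98968536 309.91435439]
```

View pics/s3.png

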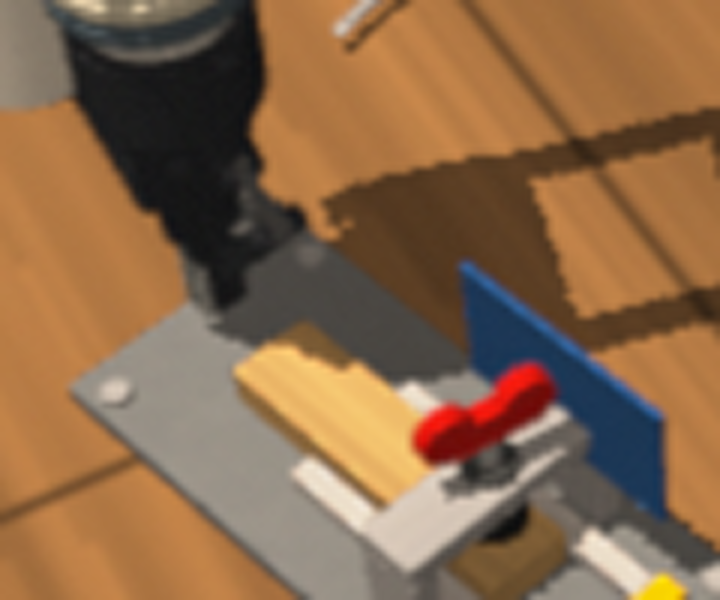

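The tip is at crop (213,318), roughly 15 mm high, while the TCP reads -2.7. So the real fingertip is about 17 mm short of the reported TCP. I'll raise it 3 mm and push.

arm_command([
  [-1,0,0,0.3,0],
  [-1,-0.13,0.48,0.3,0],
  [-1,-0.26,0.97,0.3,0],
  [-1,-0.39,1.45,0.3,0],
  [-1,-0.52,1.93,0.3,0],
  [-1,-0.65,2.41,0.3,0],
  [-1,-0.78,2.9,0.3,0],
  [-1,-0.91,3.38,0.3,0],
  [-1,-1.04,3.86,0.3,0],
  [-1,-1.1,4.05,0.3,0],
])

```text
clock: 9.4
position: [605.0, -113.4, 0.3]
ee_rot: [[-0.967, -0.253, -0.0], [-0.253, 0.967, -0.0], [0.0, -0.0, -1.0]]
wrist_force: [0.3, -0.8, 0.9]
gripper_width: 0.001
finger_force: 0.3
```

```bash
python3 st.py
python3 - <<'E'
from h import *
im=save("wrist","w4.png")
h=cv2.cvtColor(im,cv2.COLOR_RGB2HSV)
m=(h[...,0]>10)&(h[...,0]<26)&(h[...,1]>90)
print([int(np.argmax(m[v,150:])+150) for v in range(255,290,5)])
for v in(260,270): 
    u=int(np.argmax(m[v,200:])+200); print(toj(atz("wrist",u,v,32)).round(1))
E
```

```text
9.4 tcp [ 6.050e+02 -1.134e+02  3.000e-01] jig [ -0.7 -86. ] yaw 194.7 F [ 0.28 -0.78  0.91] Fjig [ 0.07 -0.83] T [-0.131 -0.013  0.028] w 0.001 q6 -2.01 ff 0.25243867188692093
[150, 150, 150, 150, 150, 150, 150]
[-23.  -80.4]
[-19.2 -80.3]
```

Contact is made: the finger reads a force and the tail has moved to about -80. There are roughly 30 mm left.

arm_command([
  [-1,-0.08,0.29,0,0],
  [-1,-0.16,0.58,0,0],
  [-1,-0.23,0.87,0,0],
  [-1,-0.31,1.16,0,0],
  [-1,-0.39,1.45,0,0],
  [-1,-0.47,1.74,0,0],
  [-1,-0.54,2.03,0,0],
  [-1,-0.6,2.22,0,0],
  [-1,-0.62,2.32,0,0],
  [-1,-0.62,2.32,0,0],
])

```text
clock: 10.45
position: [598.8, -90.5, 0.2]
ee_rot: [[-0.967, -0.253, -0.0], [-0.253, 0.967, 0.0], [0.0, 0.0, -1.0]]
wrist_force: [0.6, -0.2, -0.4]
gripper_width: -0.003
finger_force: 0.0
```

```bash
python3 st.py
python3 - <<'E'
from h import *
im=save("wrist","w5.png")
h=cv2.cvtColor(im,cv2.COLOR_RGB2HSV)
m=(h[...,0]>10)&(h[...,0]<26)&(h[...,1]>90)
for v in(260,270): 
    u=int(np.argmax(m[v,200:])+200); print(u,toj(atz("wrist",u,v,32)).round(1))
E
```

```text
10.45 tcp [ 5.988e+02 -9.050e+01  2.000e-01] jig [ -0.7 -62.2] yaw 194.6 F [ 0.65 -0.22 -0.42] Fjig [ 0.57 -0.38] T [-0.001 -0.014 -0.011] w -0.003 q6 -1.98 ff 0.0
343 [-23.  -56.8]
343 [-19.2 -56.8]
```

arm_command([
  [-1,-0.01,0.05,0,0],
  [-1,-0.03,0.1,0,0],
  [-1,-0.04,0.15,0,0],
  [-1,-0.05,0.2,0,0],
  [-1,-0.07,0.25,0,0],
  [-1,-0.08,0.3,0,0],
  [-1,-0.09,0.35,0,0],
  [-1,-0.1,0.39,0,0],
  [-1,-0.12,0.43,0,0],
  [-1,-0.13,0.48,0,0],
])

```text
clock: 11.5
position: [597.5, -85.9, 0.3]
ee_rot: [[-0.968, -0.253, -0.0], [-0.253, 0.968, -0.0], [0.0, -0.0, -1.0]]
wrist_force: [0.5, -0.1, -0.4]
gripper_width: 0.0
finger_force: 0.3
```

```bash
python3 st.py
```

```text
11.5 tcp [ 5.975e+02 -8.590e+01  3.000e-01] jig [ -0.7 -57.5] yaw 194.6 F [ 0.54 -0.12 -0.36] Fjig [ 0.49 -0.26] T [-0.113 -0.03   0.012] w 0.0 q6 -1.97 ff 0.34010675735771656
```

arm_command([
  [-1,-0.01,0.02,0,0],
  [-1,-0.01,0.04,0,0],
  [-1,-0.02,0.06,0,0],
  [-1,-0.02,0.08,0,0],
  [-1,-0.03,0.1,0,0],
  [-1,-0.03,0.12,0,0],
  [-1,-0.04,0.14,0,0],
  [-1,-0.04,0.16,0,0],
  [-1,-0.05,0.18,0,0],
  [-1,-0.05,0.2,0,0],
])

```text
clock: 12.5
position: [598.3, -85.1, 0.7]
ee_rot: [[-0.967, -0.253, 0.002], [-0.253, 0.967, -0.002], [-0.002, -0.002, -1.0]]
wrist_force: [3.6, -9.3, 0.0]
gripper_width: 0.001
finger_force: 4.8
```

```bash
python3 st.py
```

```text
12.5 tcp [598.3 -85.1   0.7] jig [  0.2 -56.9] yaw 194.7 F [ 3.59 -9.26  0.02] Fjig [ 1.07 -9.88] T [-1.548 -0.517  0.045] w 0.001 q6 -1.97 ff 4.776451885700226
```

Contact with the stop reads about 10 N, so the slat is home. I'll hold briefly, back off, rise and look at the wings.

arm_command([
  [-1,0,0,0,0],
  [-1,0,0,0,0],
  [-1,0,0,0,0],
  [-1,0.26,-0.97,0,0],
  [-1,0.52,-1.93,0,0],
  [-1,0.52,-1.93,4,0],
  [-1,0.52,-1.93,9,0],
  [-1,0.52,-1.93,14,0],
  [-1,0.5,-1.9,19,0],
  [-1,0.5,-1.9,22,0],
])

```text
clock: 13.5
position: [603.1, -103.4, 224.6]
ee_rot: [[-0.968, -0.252, 0.004], [-0.252, 0.968, -0.0], [-0.004, -0.001, -1.0]]
wrist_force: [0.3, -0.0, -0.2]
gripper_width: -0.001
finger_force: 0.0
```

arm_command([
  [-0.4,-3,3,0,-6],
  [-0.4,-6,7,0,-12.6],
  [-0.4,-8.3,11,0,-12.6],
  [-0.4,-8.3,12,0,-12.6],
  [-0.4,-8.3,12,0,-12.6],
  [-0.4,-8.3,12,0,-12.6],
  [-0.4,-8.3,12,0,-12.6],
  [-0.4,-8.3,12,0,-12.6],
  [-0.4,-8.3,12,0,-12.6],
  [-0.4,-8.3,12,0,-12.6],
])

```text
clock: 14.5
position: [519.2, 16.6, 220.1]
ee_rot: [[-0.999, -0.035, -0.0], [-0.035, 0.999, -0.0], [0.0, -0.0, -1.0]]
wrist_force: [-0.0, 0.7, -0.9]
gripper_width: 0.297
finger_force: 0.0
```

```bash
python3 st.py
python3 - <<'E'
from h import *
print(r.pinch_z)
ci=camera_info("wrist"); im=save("wrist","w6.png")
def red(im):
    h=cv2.cvtColor(im,cv2.COLOR_RGB2HSV)
    m=(((h[...,0]<6)|(h[...,0]>174))&(h[...,1]>150)&(h[...,2]>60)).astype(np.uint8)
    n,l,s,c=cv2.connectedComponentsWithStats(m); i=1+np.argmax(s[1:,4]); return l==i,s[i]
m,s=red(im); print(s)
rc=cv2.minAreaRect(np.argwhere(m)[:,::-1].astype(np.float32)); print(rc)
for p in cv2.boxPoints(rc):
    print(p,[atz("wrist",*p,z,ci)[:2].round(1).tolist() for z in(92,118)])
print(atz("wrist",*rc[0],105,ci), proj("wrist",[570.4,18.1,105],ci))
E
```

```text
14.5 tcp [519.2  16.6 220.1] jig [-49.8  61.9] yaw 182.0 F [-0.04  0.74 -0.85] Fjig [0.15 0.73] T [-0.028  0.031  0.014] w 0.297 q6 -1.58 ff 0.0
18.700000000000003
[318 254  15  76 935]
((325.0, 291.5), (75.0, 14.0), 90.0)
[318. 254.] [[546.3, 10.3], [538.0, 10.5]]
[332. 254.] [[546.0, 21.0], [537.6, 20.3]]
[332. 329.] [[609.5, 23.5], [595.7, 22.6]]
[318. 329.] [[609.9, 12.1], [596.1, 12.2]]
[571.58432811  16.53469031 105.        ] [327.13479702 290.10684342]
```

View pics/w6.png

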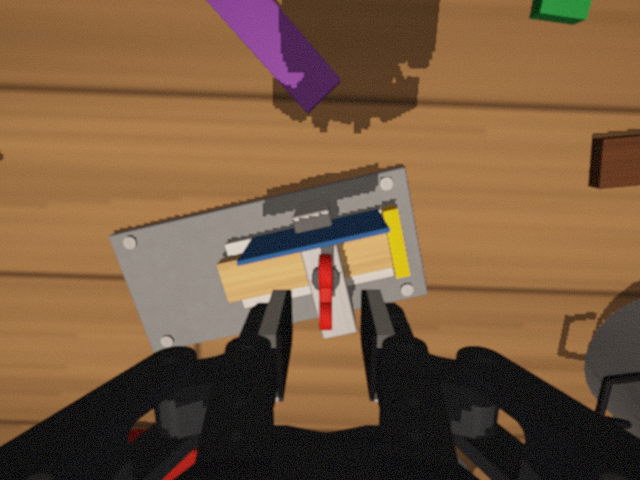

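The slat is against the yellow stop at (397,240). The wings run (325,254)-(325,329), in line with the tool and centred near (571,17). Next I move over them and descend.

arm_command([
  [-0.4,3,0.1,0,0],
  [-0.4,5.2,0.1,-1,0],
  [-0.4,5.2,0.1,-3,0],
  [-0.4,5.2,0.1,-5,0],
  [-0.4,5.2,0.1,-7,0],
  [-0.4,5.2,0.1,-9,0],
  [-0.4,5.2,0.1,-11,0],
  [-0.4,5.2,0.1,-12.5,0],
  [-0.4,5.2,0.1,-13.5,0],
  [-0.4,5.2,0.1,-13.5,0],
])

```text
clock: 15.55
position: [570.2, 18.0, 84.0]
ee_rot: [[-0.999, -0.036, -0.002], [-0.036, 0.999, -0.0], [0.002, 0.0, -1.0]]
wrist_force: [0.3, 0.1, 0.1]
gripper_width: 0.301
finger_force: 0.0
```

```bash
python3 st.py
python3 - <<'E'
from h import *
a=get_image("wrist")[200:400,220:430]; b=get_image("scene")[190:310,230:350]
a=cv2.resize(a,(399,380)); b=cv2.resize(b,(400,380),interpolation=cv2.INTER_CUBIC)
cv2.imwrite("pics/c7.png",np.hstack([a,b])[:,:,::-1])
p=telemetry.read_state()["position"]
for z in(p[2],p[2]+17,105): print(z,(proj("scene",[p[0],p[1],z])-[230,190])*[3.33,3.17]+[399,0])
E
```

```text
15.55 tcp [570.2  18.   84. ] jig [-0.2 50. ] yaw 182.0 F [0.32 0.11 0.13] Fjig [0.34 0.02] T [ 0.005  0.023 -0.016] w 0.301 q6 -1.58 ff 0.0
85.66191127201786 [602.17824071 236.48680173]
102.66191127201786 [600.52791546 222.02286972]
105 [600.29792157 220.00713617]
```

View pics/c7.png

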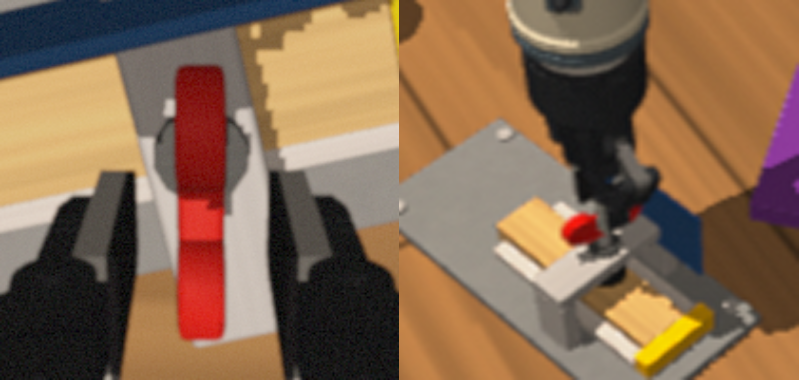

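The wings sit between the pads (wing column 200, gap 135-270), well centred. I'll go down the last 14 mm and pinch.

arm_command([
  [-0.4,0,0,-0.4,0],
  [-0.4,0,0,-0.8,0],
  [-0.4,0,0,-1.2,0],
  [-0.4,0,0,-1.4,0],
  [-0.4,0,0,-1.4,0],
  [-1,0,0,-1.4,0],
  [-1,0,0,-1.4,0],
  [-1,0,0,-1.4,0],
  [-1,0,0,-1.4,0],
  [-1,0,0,-1.4,0],
], force=80)

```text
clock: 16.65
position: [571.1, 17.8, 71.5]
ee_rot: [[-0.999, -0.036, 0.0], [-0.036, 0.999, -0.0], [-0.0, -0.0, -1.0]]
wrist_force: [-1.4, -4.5, 4.7]
gripper_width: 0.092
finger_force: 78.7
```

```bash
python3 st.py
```

```text
16.65 tcp [571.1  17.8  71.5] jig [ 0.6 49.5] yaw 182.1 F [-1.38 -4.51  4.75] Fjig [-2.51 -4.  ] T [-0.588  0.283  0.204] w 0.092 q6 -1.58 ff 78.68825554847717
```

arm_command([
  [-1,0,0,0,-5],
  [-1,0,0,0,-10],
  [-1,0,0,0,-15],
  [-1,0,0,0,-20],
  [-1,0,0,0,-25],
  [-1,0,0,0,-30],
  [-1,0,0,0,-35],
  [-1,0,0,0,-40],
  [-1,0,0,0,-45],
  [-1,0,0,0,-50],
])

```text
clock: 17.65
position: [571.5, 18.6, 71.5]
ee_rot: [[-0.667, 0.745, 0.001], [0.745, 0.667, 0.001], [-0.0, 0.001, -1.0]]
wrist_force: [-0.1, 1.3, 3.5]
gripper_width: 0.095
finger_force: 78.6
```

```bash
python3 st.py
```

```text
17.65 tcp [571.5  18.6  71.5] jig [ 1.2 50.2] yaw 131.8 F [-0.12  1.25  3.46] Fjig [0.21 1.24] T [0.182 0.042 0.348] w 0.095 q6 -0.7 ff 78.61724853515625
```

arm_command([
  [-1,0,0,0,-2],
  [-1,0,0,0,-4],
  [-1,0,0,0,-6],
  [-1,0,0,0,-8],
  [-1,0,0,0,-10],
  [-1,0,0,0,-12],
  [-1,0,0,0,-14],
  [-1,0,0,0,-16],
  [-1,0,0,0,-18],
  [-1,0,0,0,-20],
])

```text
clock: 18.65
position: [571.8, 18.8, 71.6]
ee_rot: [[-0.374, 0.927, 0.002], [0.927, 0.374, 0.001], [0.0, 0.002, -1.0]]
wrist_force: [1.2, 2.1, 2.1]
gripper_width: 0.093
finger_force: 78.5
```

```bash
python3 st.py
```

```text
18.65 tcp [571.8  18.8  71.6] jig [ 1.6 50.3] yaw 112.0 F [1.19 2.06 2.14] Fjig [1.68 1.69] T [ 0.3   -0.157  0.319] w 0.093 q6 -0.35 ff 78.48174333572388
```

arm_command([
  [-1,0,0,0,-1],
  [-1,0,0,0,-2],
  [-1,0,0,0,-3],
  [-1,0,0,0,-4],
  [-1,0,0,0,-5],
  [-1,0,0,0,-6],
  [-1,0,0,0,-7],
  [-1,0,0,0,-8],
  [-1,0,0,0,-9],
  [-1,0,0,0,-10],
])

```text
clock: 19.65
position: [572.0, 18.8, 71.5]
ee_rot: [[-0.208, 0.978, 0.002], [0.978, 0.208, 0.001], [0.001, 0.002, -1.0]]
wrist_force: [3.2, 5.9, 2.7]
gripper_width: 0.095
finger_force: 78.5
```

```bash
python3 st.py
```

```text
19.65 tcp [572.   18.8  71.5] jig [ 1.7 50.3] yaw 102.0 F [3.19 5.88 2.75] Fjig [4.61 4.86] T [ 0.899 -0.476  0.315] w 0.095 q6 -0.18 ff 78.45476031303406
```

Torque is steady at the friction level, about 0.32, and I have turned 80°. I'll continue in small steps with a slight recentring.

arm_command([
  [-1,0.01,0.02,0,-1.2],
  [-1,0.02,0.04,0,-2.4],
  [-1,0.03,0.06,0,-3.6],
  [-1,0.03,0.06,0,-4.8],
  [-1,0.03,0.06,0,-6],
  [-1,0.03,0.06,0,-7.2],
  [-1,0.03,0.06,0,-8.4],
  [-1,0.03,0.06,0,-9.6],
  [-1,0.03,0.06,0,-10.8],
  [-1,0.03,0.06,0,-12],
])

```text
clock: 20.65
position: [572.2, 18.8, 71.5]
ee_rot: [[0.001, 1.0, 0.002], [1.0, -0.001, 0.0], [0.0, 0.002, -1.0]]
wrist_force: [4.3, 3.5, 1.5]
gripper_width: 0.097
finger_force: 78.5
```

```bash
python3 st.py
```

```text
20.65 tcp [572.2  18.8  71.5] jig [ 1.9 50.2] yaw 89.9 F [4.27 3.46 1.5 ] Fjig [5.02 2.24] T [ 0.696 -0.735  0.302] w 0.097 q6 0.03 ff 78.53821992874146
```

arm_command([
  [-1,0,0,0,-1.2],
  [-1,0,0,0,-2.4],
  [-1,0,0,0,-3.6],
  [-1,0,0,0,-4.8],
  [-1,0,0,0,-6],
  [-1,0,0,0,-7.2],
  [-1,0,0,0,-8.4],
  [-1,0,0,0,-9.6],
  [-1,0,0,0,-10.8],
  [-1,0,0,0,-12],
])

```text
clock: 21.65
position: [572.4, 18.8, 71.6]
ee_rot: [[0.209, 0.978, 0.002], [0.978, -0.209, 0.0], [0.001, 0.002, -1.0]]
wrist_force: [4.7, 4.0, 1.4]
gripper_width: 0.092
finger_force: 78.4
```

```bash
python3 st.py
```

```text
21.65 tcp [572.4  18.8  71.6] jig [ 2.1 50.2] yaw 77.9 F [4.7  3.97 1.38] Fjig [5.57 2.62] T [ 0.667 -0.851  0.311] w 0.092 q6 0.24 ff 78.43116760253906
```

arm_command([
  [-1,0.02,0.02,0,-1.2],
  [-1,0.04,0.03,0,-2.4],
  [-1,0.05,0.03,0,-3.6],
  [-1,0.05,0.03,0,-4.8],
  [-1,0.05,0.03,0,-6],
  [-1,0.05,0.03,0,-7.2],
  [-1,0.05,0.03,0,-8.4],
  [-1,0.05,0.03,0,-9.6],
  [-1,0.05,0.03,0,-10.8],
  [-1,0.05,0.03,0,-12],
])

```text
clock: 22.65
position: [572.6, 18.7, 71.5]
ee_rot: [[0.408, 0.913, 0.001], [0.913, -0.408, -0.0], [0.0, 0.001, -1.0]]
wrist_force: [6.4, 0.6, 3.4]
gripper_width: 0.097
finger_force: 78.7
```

```bash
python3 st.py
```

```text
22.65 tcp [572.6  18.7  71.5] jig [ 2.3 50.1] yaw 65.9 F [6.44 0.62 3.44] Fjig [ 6.38 -1.07] T [ 0.154 -0.946  0.352] w 0.097 q6 0.45 ff 78.65004301071167
```

arm_command([
  [-1,0,0,0,-1.2],
  [-1,0,0,0,-2.4],
  [-1,0,0,0,-3.6],
  [-1,0,0,0,-4.8],
  [-1,0,0,0,-6],
  [-1,0,0,0,-7.2],
  [-1,0,0,0,-8.4],
  [-1,0,0,0,-9.6],
  [-1,0,0,0,-10.8],
  [-1,0,0,0,-12],
])

```text
clock: 23.65
position: [572.9, 18.6, 71.6]
ee_rot: [[0.588, 0.808, 0.002], [0.808, -0.588, -0.0], [0.001, 0.002, -1.0]]
wrist_force: [6.2, 1.0, 2.0]
gripper_width: 0.09
finger_force: 78.6
```

```bash
python3 st.py
```

```text
23.65 tcp [572.9  18.6  71.6] jig [ 2.5 49.9] yaw 53.9 F [6.18 0.99 2.  ] Fjig [ 6.23 -0.65] T [ 0.022 -1.04   0.376] w 0.09 q6 0.66 ff 78.55553984642029
```

arm_command([
  [-1,0.02,0,0,-1.2],
  [-1,0.04,0,0,-2.4],
  [-1,0.04,0,0,-3.6],
  [-1,0.04,0,0,-4.8],
  [-1,0.04,0,0,-6],
  [-1,0.04,0,0,-7],
  [-1,0.04,0,0,-8],
  [-1,0.04,0,0,-9],
  [-1,0.04,0,0,-9.5],
  [-1,0.04,0,0,-10],
])

```text
clock: 24.65
position: [573.0, 18.5, 71.6]
ee_rot: [[0.72, 0.694, 0.001], [0.694, -0.72, -0.001], [0.001, 0.001, -1.0]]
wrist_force: [5.4, -1.1, 4.3]
gripper_width: 0.094
finger_force: 78.7
```

```bash
python3 st.py
python3 - <<'E'
from h import *
z=[]
for i in range(8):
    get_image("top"); z.append(telemetry.read_state()["ft_torque"][2])
print(np.round(z,3),np.mean(z))
im=cv2.resize(get_image("scene")[220:310,240:340],None,fx=6,fy=6,interpolation=cv2.INTER_CUBIC)
cv2.imwrite("pics/s8.png",im[:,:,::-1])
E
```

```text
24.65 tcp [573.   18.5  71.6] jig [ 2.6 49.8] yaw 44.0 F [ 5.44 -1.1   4.33] Fjig [ 4.97 -2.47] T [-0.212 -0.993  0.302] w 0.094 q6 0.83 ff 78.7190294265747
[0.288 0.204 0.219 0.203 0.21  0.24  0.235 0.15 ] 0.2186600675669546
```

arm_command([
  [-1,0.02,-0.01,0,-1],
  [-1,0.03,-0.02,0,-2],
  [-1,0.03,-0.02,0,-3],
  [-1,0.03,-0.02,0,-4],
  [-1,0.03,-0.02,0,-5],
  [-1,0.03,-0.02,0,-6],
  [-1,0.03,-0.02,0,-7],
  [-1,0.03,-0.02,0,-8],
  [-1,0.03,-0.02,0,-9],
  [-1,0.03,-0.02,0,-10],
])

```text
clock: 26.1
position: [573.0, 18.4, 71.5]
ee_rot: [[0.829, 0.559, 0.001], [0.559, -0.829, -0.001], [0.0, 0.001, -1.0]]
wrist_force: [4.6, -1.9, 4.5]
gripper_width: 0.095
finger_force: 78.9
```

```bash
python3 st.py
```

```text
26.1 tcp [573.   18.4  71.5] jig [ 2.6 49.6] yaw 34.0 F [ 4.56 -1.87  4.48] Fjig [ 3.92 -2.99] T [-0.253 -0.965  0.281] w 0.095 q6 1.01 ff 78.87224435806274
```

arm_command([
  [-1,0.02,-0.01,0,-1],
  [-1,0.02,-0.02,0,-2],
  [-1,0.02,-0.02,0,-3],
  [-1,0.02,-0.02,0,-4],
  [-1,0.02,-0.02,0,-5],
  [-1,0.02,-0.02,0,-6],
  [-1,0.02,-0.02,0,-7],
  [-1,0.02,-0.02,0,-8],
  [-1,0.02,-0.02,0,-9],
  [-1,0.02,-0.02,0,-10],
])

```text
clock: 27.1
position: [573.2, 18.2, 71.6]
ee_rot: [[0.914, 0.406, 0.001], [0.406, -0.914, -0.001], [0.001, 0.001, -1.0]]
wrist_force: [4.5, -1.4, 5.9]
gripper_width: 0.093
finger_force: 79.0
```

```bash
python3 st.py
```

```text
27.1 tcp [573.2  18.2  71.6] jig [ 2.7 49.4] yaw 24.0 F [ 4.54 -1.38  5.92] Fjig [ 4.03 -2.51] T [-0.246 -0.851  0.38 ] w 0.093 q6 1.18 ff 78.97549510002136
```

arm_command([
  [-1,0.01,-0.01,0,-0.8],
  [-1,0.01,-0.01,0,-1.6],
  [-1,0.01,-0.01,0,-2.4],
  [-1,0.01,-0.01,0,-3.2],
  [-1,0.01,-0.01,0,-4],
  [-1,0.01,-0.01,0,-4.8],
  [-1,0.01,-0.01,0,-5.6],
  [-1,0.01,-0.01,0,-6.4],
  [-1,0.01,-0.01,0,-7.2],
  [-1,0.01,-0.01,0,-8],
])

```text
clock: 28.1
position: [573.2, 18.0, 71.5]
ee_rot: [[0.961, 0.275, 0.001], [0.275, -0.961, -0.001], [0.0, 0.001, -1.0]]
wrist_force: [5.3, -1.0, 5.0]
gripper_width: 0.095
finger_force: 79.0
```

```bash
python3 st.py;  python3 - <<'E'
from h import *
z=[]
for i in range(6):
    get_image("top"); z.append(telemetry.read_state()["ft_torque"][2])
print(np.round(z,3),np.mean(z))
E
```

```text
28.1 tcp [573.2  18.   71.5] jig [ 2.7 49.3] yaw 16.0 F [ 5.28 -1.    4.99] Fjig [ 4.84 -2.33] T [-0.268 -0.837  0.474] w 0.095 q6 1.32 ff 79.01662588119507
[0.386 0.377 0.323 0.27  0.32  0.332] 0.3346025151601098
```

The torque rise is clear: 0.31 to 0.38 to 0.47 moving, and 0.22 to 0.33 at rest. The bite lies about 148-158° into the turn and I am at 166°, so I'll add 16°.

arm_command([
  [-1,0.01,-0.01,0,-1.6],
  [-1,0.01,-0.01,0,-3.2],
  [-1,0.01,-0.01,0,-4.8],
  [-1,0.01,-0.01,0,-6.4],
  [-1,0.01,-0.01,0,-8],
  [-1,0.01,-0.01,0,-9.6],
  [-1,0.01,-0.01,0,-11.2],
  [-1,0.01,-0.01,0,-12.8],
  [-1,0.01,-0.01,0,-14.4],
  [-1,0.01,-0.01,0,-16],
])

```text
clock: 29.4
position: [573.2, 17.8, 71.5]
ee_rot: [[1.0, -0.001, 0.001], [-0.001, -1.0, -0.001], [0.001, 0.001, -1.0]]
wrist_force: [5.0, -2.7, 4.9]
gripper_width: 0.097
finger_force: 79.1
```

```bash
python3 st.py;  python3 - <<'E'
from h import *
z=[]
for i in range(8):
    get_image("top"); z.append(telemetry.read_state()["ft_torque"][2])
print(np.round(z,3),np.mean(z))
E
```

```text
29.4 tcp [573.2  17.8  71.5] jig [ 2.7 49. ] yaw 0.0 F [ 5.04 -2.73  4.91] Fjig [ 4.16 -3.94] T [-0.415 -0.717  0.495] w 0.097 q6 1.6 ff 79.09156322479248
[0.372 0.329 0.3   0.323 0.309 0.282 0.297 0.281] 0.31149429180903854
```

A moving torque of 0.495 matches about 28° past the bite (expected 0.498). I'll release and lift clear.

arm_command([
  [-0.4,0,0,0,0],
  [-0.4,0,0,0,0],
  [-0.4,0,0,0,0],
  [-0.4,0,0,0,0],
  [-0.4,0,0,1,0],
  [-0.4,0,0,3,0],
  [-0.4,0,0,6,0],
  [-0.4,0,0,10,0],
  [-0.4,0,0,14,0],
  [-0.4,0,0,16,0],
])

```text
clock: 30.8
position: [574.3, 18.4, 235.8]
ee_rot: [[1.0, 0.001, 0.005], [0.001, -1.0, 0.0], [0.005, -0.0, -1.0]]
wrist_force: [0.7, -0.4, 0.3]
gripper_width: 0.305
finger_force: 0.0
```

arm_command([
  [-0.4,-3,0,0,0],
  [-0.4,-6,0,0,0],
  [-0.4,-10,0,0,0],
  [-0.4,-13,0,0,0],
  [-0.4,-16,0,0,0],
  [-0.4,-18,0,0,0],
  [-0.4,-20,0,0,0],
  [-0.4,-20,0,0,0],
  [-0.4,-20,0,0,0],
  [-0.4,-20,0,0,0],
])

```text
clock: 31.8
position: [374.0, 18.4, 231.8]
ee_rot: [[1.0, 0.001, 0.001], [0.001, -1.0, 0.0], [0.001, -0.0, -1.0]]
wrist_force: [0.1, 0.2, 0.1]
gripper_width: 0.301
finger_force: 0.0
```

```bash
python3 st.py
python3 - <<'E'
from h import *
a=get_image("top")[140:240,250:395]; b=get_image("scene")[200:330,220:350]
c=np.hstack([cv2.resize(a,(400,276),interpolation=cv2.INTER_CUBIC),cv2.resize(b,(276,276),interpolation=cv2.INTER_CUBIC)])
cv2.imwrite("pics/end.png",c[:,:,::-1])
E
```

```text
31.8 tcp [374.   18.4 231.8] jig [-189.6  101.2] yaw 0.0 F [0.12 0.23 0.1 ] Fjig [0.17 0.19] T [-0.025 -0.032  0.007] w 0.301 q6 1.62 ff 0.0
```

View pics/end.png

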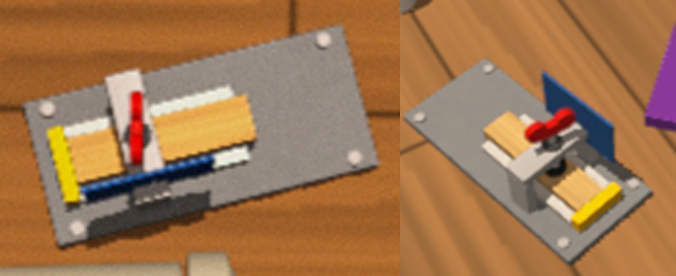

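The slat (70-255,150) meets the yellow stop at (65,165). The pad is down on it, the wings have turned half a turn to (135,128), and the robot is clear.

```bash
python3 -c "
from workcell import finish_job
print(finish_job())"
```

```text
the job is handed in; nothing more can be done
None
```

I handed the job in at about 32 s: the slat is home against the stop, the screw is about 28° past the bite judging by the torque, and the arm is clear. No verdict came back.

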